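Set the two-dial code on a bench calibrator

ROBOT

A 7-joint arm with a two-finger parallel gripper is mounted at the origin on the work surface. World frame = base frame: x ahead of the robot, y to its left, z up, the work surface at z = 0. Lengths are in m, angles in rad, forces in N, time in s.
With the tool pointing down it reaches from about 0.4 to 0.85 m from the base axis. Payload 10.4 kg.
Tool frame: the origin (TCP) lies on the centre line of the jaws, within the pads' length; the fingertips stand 14 mm ahead of it and the grasp point (between the pads) lies 5 mm behind it (manip.tip_reach is the distance from the TCP to the fingertips, in m); z points along the fingers, y is the line along which they close (so a half turn about z gives the same grasp; the last joint's range is limited). The gripper opens to 85 mm and grips with 20 to 120 N. Pads are 22 mm wide; open, the fingers measure 114 mm over their backs; the gripper's body (76 mm by 85 mm) begins 54 mm behind the grasp point. The pads swing forward as they close: fully open they stand 13 mm farther back than shut.
Start: joints at [1.316, 0.332, -0.065, 1.46, 0.022, 1.35, -0.088], TCP at [0.144, -0.608, 0.245] pointing down, gripper open.
Joint ranges: [-2.6, 2.6], [-0.5, 2.12], [-1.47, 1.34], [0.16, 2.42], [-1.27, 4.41], [0.06, 2.06], [-2.6, 2.6]. Speed limits (rad/s): [2.22, 2.22, 2.79, 2.79, 3.14, 3.14, 3.14].

INTERFACE

Orientations are given as a unit quaternion [x, y, z, w].
In Python, from workcell import manip gives the robot as it stands.
- The arm moves only by the shell command python3 -m pendant 'ROWS' [FORCE]. ROWS is JSON, a list of rows, each a list of 7 numbers: the shift along the tool's x, y, z in units of 50 mm (1.0 is 50 mm), then the turn, a rotation vector about the tool's x, y, z in units of 8 degrees (1.0 is 8 degrees), then the opening, from -1 (shut) to 1 (fully open), so that 0 is half open. In form: [[dx, dy, dz, ax, ay, az, jaw], ...]. A call has exactly 10 rows; each row is the pose to reach, as a shift and turn from the pose commanded when the call began, along the tool's axes at that moment; what a row does not reach only later rows make up. A row lasts 1/8 s, in which the tool goes at most 62.5 mm and 10.7 degrees, less where a joint would pass 70% of its speed; a pose out of reach is approached as far as the arm can. A call with a gripper value outside its range is refused whole. The fingers move at their own pace and stop on an object; FORCE is the grip in N (left out, the last holds). Time passes only in rows, so rows that repeat a pose let the fingers close, or fill a call up. It gives the time, the measured TCP pose, the force, the opening and the grip force at its end, in the units of the state.
- manip.get_obs(): the state, without advancing time (a new reading comes with each control period).
- manip.camera(name): name is "scene" or "top"; returns (picture, depth): 384x512x3 uint8, red, green, blue; 384x512 float32, m along the optical axis (not along the pixel's ray), 0 where there is no reading.
- manip.get_calibration(name): a dict with "fx", "fy", "cx", "cy" (pixels), "D" ([k1, k2, p1, p2, k3] as OpenCV has them; the pictures are not rectified), "xyz" and "orientation" of the camera in the world. Camera axes: x right, y up, looking along -z (the intrinsics and any distortion apply to the point x, -y, -z); pixel columns grow to the right and rows downward; lengths in m; the calibration is good to about 2 mm. A picture is of the moment at which its call begins. get_calibration takes no time and is no camera call.
- manip.hand_in(): hands the job in; it is judged then, once.
Trained networks look in the newest picture that a camera, given by its name, has taken for a name from the list of things; names that differ only in an ending like _2 or _b are one class to them, and where a whole thing is asked for, a point or a joint stands for the part that bears it (a point fixed in the world has none). Each returns a list of dicts, best first, with "p" (0 to 1); they miss things now and then, are a little off and sometimes report something else, mostly with a low value. They report only what shows in the picture. A call takes as long as a camera call.
- manip.find_in(thing, camera): "box" ([left, top, right, bottom] in pixels, round what is visible of it).
- manip.trace(thing, camera): "pixels" (384x512 bool, what is visible of it) and "box" ([left, top, right, bottom] in pixels, round what is visible of it).
- manip.tip_of(thing, camera): "pixel" ([column, row] in pixels: a listed point, or the origin of a listed thing).
The state is a dict: "clock": time; "joint_pos": joint angles; "joint_velocities": joint speeds; "tau": joint torques, N m; "position": TCP position; "ee_rot": TCP orientation; "ft_force": force on the tool from outside, world axes, zero at the start; "torque": the same for the moment, N m; "grip_width": opening from 0.0 (shut) to 1.0 (fully open); "grasp_force": force on a finger pad.
Only numpy, scipy, OpenCV 4.12 (cv2) and the standard library are available. Lean on these libraries where they do the work, as an engineer would, in place of code of your own. Each camera call takes 0.05 s, during which the arm holds its last target. There are 200 camera calls.

TASK

Enter the code on the calibrator console: turn the blue dial until its pointer bar points at its yellow mark, then the red dial to its own yellow mark, moving one dial at a time. Only when both are set, press the green button right down and let go of it. Leave the circuit board, the meter and the screwdriver where they lie.

Things in the scene. Friction and masses are not known exactly. Their poses are not given: they have to be found in the camera images.
- console: Cream sheet-metal instrument console fixed to the bench, 214 x 430 x 40 mm (x, y, z); origin at the centre of its underside. Its x axis points away from the robot at yaw 0. It carries two round black dial plates (172 mm across, 6 mm thick, tops 46 mm above the bench) 108 mm to either side of its middle along its y axis; which colour is on which side varies. Console and plates do not move.
- blue_axis (a point): Point on the vertical turning axis of the blue dial, 80 mm above the bench. The dial has a blue pointer bar, radial, 14 mm wide, its underside 55 mm and its flat top 83 mm above the bench; it reaches 62 mm from the axis on the pointing side and only 18 mm on the other. Under it is a round aluminium skirt of 27 mm radius, its top 55 mm above the bench. Around the skirt the plate is clear. The bar can be pushed on its flat sides or pinched.
- blue_tip (a point): Middle of the pointing end of the blue bar, 62 mm from the axis, 80 mm above the bench (3 mm below the bar's top).
- blue_mark (a point): Inner point of the flat yellow mark on the blue dial's plate, 64 mm from the axis and about 50 mm above the bench; the mark runs from there outwards to 85 mm and is 14 mm wide, seen only (it cannot be touched or moved). Each start puts it somewhere else.
- dial_blue (a joint): Angle of the blue dial, rad: 0 when it points along the console's +x, growing anticlockwise seen from above, stops at -2.8 and 2.8. Turns both ways against steady friction of about 0.09 N m (about 2 N at 45 mm from the axis), no spring and no detents: it stays where it is left. At the start it is more than 0.7 and less than 3.1 rad from its mark; the shorter way round is always free of the stops.
- red_axis (a point): Same as blue_axis, for the red dial, which has a red bar of the same size.
- red_tip (a point): Same as blue_tip, for the red bar.
- red_mark (a point): Same as blue_mark, for the red dial's yellow mark.
- dial_red (a joint): Angle of the red dial, same meaning and friction as dial_blue.
- store_top (a point): Centre of the top of the round green push button (36 mm across) on the console's top, midway between the dials, 75 mm towards the robot from the console's middle; it stands 62 mm above the bench, in a black collar 52 mm across whose top is 52 mm above the bench.
- store (a joint): Travel of the green button, m: 0 up, 0.006 fully down, which takes about 4 N; it springs back up.
- board: Loose red circuit board, 100 x 130 mm, 18 mm high, beside the console; origin at the centre of its underside. Leave it.
- meter: Loose yellow handheld meter, 150 x 75 x 38 mm, lying on the other side of the console; origin at the centre of its underside. Leave it.
- driver: Loose screwdriver, 180 mm long, lying on the bench beyond the console; origin under its middle. Leave it.

How it is judged:
On the way, in this order (a step that is already met when the one before it is completed fails the run):
1. the blue pointer stands at its mark (horizontal distance between blue_tip and blue_mark below 0.01 m and not (velocity of joint dial_blue above 0.05 rad/s or velocity of joint dial_blue below -0.05 rad/s)), for 0.2 s.
2. the red pointer stands at its mark, the blue one still at its own (horizontal distance between blue_tip and blue_mark below 0.01 m and horizontal distance between red_tip and red_mark below 0.01 m and not (velocity of joint dial_red above 0.05 rad/s or velocity of joint dial_red below -0.05 rad/s)), for 0.2 s.
3. the green button is pressed down with both dials set (horizontal distance between blue_tip and blue_mark below 0.01 m and horizontal distance between red_tip and red_mark below 0.01 m and value of joint store above 0.004 m), for 0.05 s.
At the end, for the whole second after the job is handed in: Both pointer tips within 10 mm (about 8 degrees) of the inner points of their own yellow marks, both dials at rest, the green button up again (all of step 2 and not (velocity of joint dial_blue above 0.05 rad/s or velocity of joint dial_blue below -0.05 rad/s) and value of joint store below 0.002 m); the robot touches nothing.
It fails at once if both dials turned at the same time ((velocity of joint dial_blue above 0.25 rad/s or velocity of joint dial_blue below -0.25 rad/s) and (velocity of joint dial_red above 0.25 rad/s or velocity of joint dial_red below -0.25 rad/s)).
It fails at once if the green button pressed before both dials are set (value of joint store above 0.004 m and not (horizontal distance between blue_tip and blue_mark below 0.01 m and horizontal distance between red_tip and red_mark below 0.01 m)).
It fails at once if the board, the meter or the screwdriver shifted by more than 30 mm (distance of any of board, meter, driver from where it was at the start of the episode above 0.03 m).
It also fails if it takes over 54 s, if anything falls off the work surface, if the arm or the gripper's body presses on something with over 40 N, if the wrist force passes 120 N, or if a joint passes its speed limit or range.

## Working session

There is one attempt and no reset: what is moved stays moved. The work goes in short steps, Python scripts to look and compute and a shell command to move; the robot and the scene stay as the last step left them, time stands still between calls to the robot, and variables do not carry over. Pictures are saved under pics/ and viewed, at most 10 in all, crops included, and the job is handed in when it is done.

```bash
mkdir -p pics; cat > h.py <<'E'
import numpy as np, cv2
from scipy.spatial.transform import Rotation as R
from workcell import manip
def ray(cam,px):
    c=manip.get_calibration(cam); K=np.array([[c['fx'],0,c['cx']],[0,c['fy'],c['cy']],[0,0,1]])
    u=cv2.undistortPoints(np.array([[px]],float),K,np.array(c['D'],float))[0,0]
    return np.array(c['xyz']),R.from_quat(c['orientation']).apply([u[0],-u[1],-1.])
def at_z(cam,px,z):
    o,d=ray(cam,px); return o+d*(z-o[2])/d[2]
Z=dict(blue_axis=.08,blue_tip=.08,blue_mark=.05,red_axis=.08,red_tip=.08,red_mark=.05,store_top=.062,board=0,meter=0,driver=0,console=0)
def pts(cam,names):
    r={}
    for n in names:
        for t in manip.tip_of(n,cam)[:2]:
            p=at_z(cam,t['pixel'],Z[n]); r.setdefault(n,p); print(cam,n,round(t['p'],2),np.round(t['pixel'],1),np.round(p,4))
    return r
def shot(cam,name):
    im,d=manip.camera(cam); cv2.imwrite('pics/'+name,im[:,:,::-1]); return im,d
E
python3 - <<'E'
from h import *
o=manip.get_obs();print({k:np.round(v,3) for k,v in o.items()})
for cam in('top','scene'):
    shot(cam,cam+'0.png'); c=manip.get_calibration(cam); print(c)
    pts(cam,Z if cam=='top' else list(Z)[:7])
E
```

```text
{'clock': np.float64(0.0), 'joint_pos': array([ 1.316,  0.333, -0.065,  1.461,  0.022,  1.35 , -0.089]), 'joint_velocities': array([ 0.001, -0.   ,  0.002,  0.001, -0.002,  0.001,  0.001]), 'tau': array([-1.0000e-03, -6.2544e+01,  4.8000e-02, -3.9160e+01,  1.6000e-02,
        1.0000e-02, -0.0000e+00]), 'position': array([ 0.143, -0.608,  0.245]), 'ee_rot': array([ 0.993,  0.116, -0.   , -0.001]), 'ft_force': array([-0.579, -1.094, -1.254]), 'torque': array([ 0.005,  0.009, -0.037]), 'grasp_force': np.float64(0.0), 'grip_width': np.float64(0.997)}
{'fx': 349.9370071651491, 'fy': 349.9370071651491, 'cx': 257.108254598819, 'cy': 189.99557948703088, 'D': array([-0.05172674,  0.        ,  0.        ,  0.        ,  0.        ]), 'xyz': array([ 4.60050529e-01, -2.46890451e-04,  1.15700045e+00]), 'orientation': array([-0.05930372,  0.05178464,  0.70619101, -0.70363036])}
top blue_axis 0.58 [273.8 212.8] [ 0.5594 -0.0403  0.08  ]
top blue_tip 0.55 [295.8 217.8] [ 0.5437 -0.1078  0.08  ]
top blue_mark 0.61 [279.3 198.2] [ 0.6088 -0.0594  0.05  ]
top blue_mark 0.26 [217.3 203.1] [0.5939 0.1385 
[... 797 characters left out ...]
   ,  0.        ,  0.        ,  0.        ]), 'xyz': array([ 1.42047033, -0.36049037,  0.62143408]), 'orientation': array([0.41059925, 0.25089232, 0.47173987, 0.73886588])}
scene blue_axis 0.57 [214.2 181.4] [ 0.541  -0.0405  0.08  ]
scene blue_tip 0.62 [188.3 187.9] [ 0.545  -0.1114  0.08  ]
scene blue_mark 0.49 [282.6 248.8] [0.8202 0.0075 0.05  ]
scene blue_mark 0.44 [216.8 208.5] [ 0.6181 -0.0644  0.05  ]
scene red_axis 0.62 [283.5 162.4] [0.52   0.1743 0.08  ]
scene red_axis 0.62 [280.9 247.4] [ 0.8463 -0.0128  0.08  ]
scene red_tip 0.56 [300.1 160.5] [0.5285 0.2233 0.08  ]
scene red_mark 0.48 [283.3 187. ] [0.594  0.1345 0.05  ]
scene store_top 0.56 [231.4 166.8] [0.4547 0.0439 0.062 ]
```

```bash
python3 - <<'E'
import cv2
im=cv2.imread('pics/top0.png')[140:270,130:330]; cv2.imwrite('pics/c0.png',cv2.resize(im,None,fx=4,fy=4,interpolation=cv2.INTER_CUBIC))
E
```

```text
(no output)
```

View pics/c0.png

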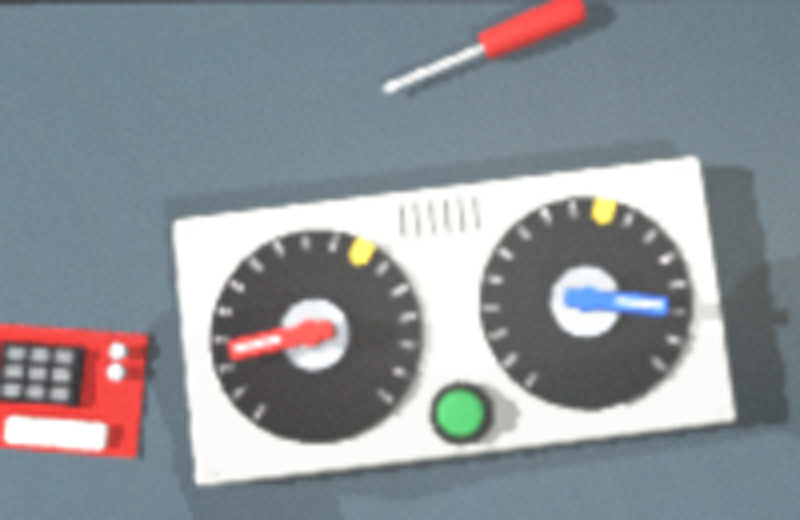

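The crop shows blue on the right, with its bar pointing right (tip at full-image px 297,216) and its mark above (280,195). Red is on the left, with its tip near (188,228) and its mark at (219,205). The button is near (245,243). Next I'll measure by colour.

```bash
cat >> h.py <<'E'
def cen(m): 
    n,l,s,c=cv2.connectedComponentsWithStats(m.astype(np.uint8)); return [(int(s[i,4]),c[i],l==i) for i in range(1,n) if s[i,4]>=12]
def measure(im,cam='top'):
    hsv=cv2.cvtColor(im,cv2.COLOR_RGB2HSV); H,S,V=[hsv[...,i].astype(int) for i in range(3)]
    out={}
    W=lambda m,z: np.array([at_z(cam,(x,y),z)[:2] for y,x in np.argwhere(m)])
    for col,m in (('blue',(H>95)&(H<125)&(S>140)),('red',((H<8)|(H>172))&(S>140))):
        ax=out[col+'_plate']=PL[col]
        yy=[]
        P=W(m,.083); P=P[np.linalg.norm(P-ax,axis=1)<.08]
        u,s,vt=np.linalg.svd(P-P.mean(0)); d=vt[0]*np.sign(vt[0]@(P.mean(0)-ax))
        Y=W((H>18)&(H<36)&(S>120)&(V>120),.05); Y=Y[np.linalg.norm(Y-ax,axis=1)<.095]
        a=lambda v:np.degrees(np.arctan2(v[1],v[0]))
        out[col]=(len(P),a(d),len(Y),a(Y.mean(0)-ax)if len(Y) else None); t=(P-ax)@d
        print(col,'axis',np.round(ax,4),'n',len(P),'bar deg',round(a(d),1),'off',np.round(np.cross(d,P.mean(0)-ax),4),'ext',t.min().round(3),t.max().round(3),'mark n',len(Y),'r',np.linalg.norm(Y.mean(0)-ax).round(4) if len(Y) else 0,'deg',np.round(out[col][3],1) if len(Y) else 0)
    return out
PL={}
E
python3 - <<'E'
from h import *; import h
im,d=manip.camera('top')
V=im.max(2).astype(int)
g=[((276.7,215.5),'blue'),((209,224),'red')]
for c,n in g:
    # plate: radial dark->bright edge, fit circle in world at z=.046
    E=[]
    for a in np.linspace(0,2*np.pi,72,endpoint=False):
        for r in np.arange(22,33,.25):
            x,y=c[0]+r*np.cos(a),c[1]+r*np.sin(a)
            v=cv2.getRectSubPix(im.min(2),(1,1),(x,y))[0,0]
            if v>130: E.append(at_z('top',(x,y),.046)[:2]);break
    E=np.array(E)
    for k in range(3):
        A=np.c_[2*E,np.ones(len(E))]; s=np.linalg.lstsq(A,(E**2).sum(1),rcond=None)[0]; r=np.sqrt(s[2]+s[:2]@s[:2]); e=np.abs(np.linalg.norm(E-s[:2],axis=1)-r); E=E[e<.004]
    h.PL[n]=s[:2]; print(n,len(E),s[:2].round(4),'r',r.round(4))
b,r=h.PL['blue'],h.PL['red']; print('sep',np.linalg.norm(b-r)); 
measure(im)
G=(im[...,1].astype(int)>im[...,0]+40)&(im[...,1].astype(int)>im[...,2]+30)
for a,c,_ in cen(G): print('green',a,c,at_z('top',c,.062))
E
```

```text
blue 39 [ 0.5543 -0.0494] r 0.0836
red 37 [0.529  0.1654] r 0.084
sep 0.21622258055821633
blue axis [ 0.5543 -0.0494] n 52 bar deg -96.3 off -0.0004 ext -0.015 0.059 mark n 27 r 0.0735 deg -10.7Traceback (most recent call last):
  File "<stdin>", line 18, in <module>
  File "h.py", line 28, in measure
    P=W(m,.083); P=P[np.linalg.norm(P-ax,axis=1)<.08]
  File "h.py", line 24, in <lambda>
    W=lambda m,z: np.array([at_z(cam,(x,y),z)[:2] for y,x in np.argwhere(m)])
                            ~~~~^^^^^^^^^^^^^
  File "h.py", line 9, in at_z
    o,d=ray(cam,px); return o+d*(z-o[2])/d[2]
        ~~~^^^^^^^^
  File "h.py", line 5, in ray
    c=manip.get_calibration(cam); K=np.array([[c['fx'],0,c['cx']],[0,c['fy'],c['cy']],[0,0,1]])
ValueError: time passes only in moves, steps and waits
```

```bash
python3 - <<'E'
s=open('h.py').read()
s=s.replace("def ray(","CAL={n:manip.get_calibration(n) for n in('top','scene')}\ndef ray(").replace("c=manip.get_calibration(cam); K","c=CAL[cam]; K").replace("PL={}","PL=dict(blue=np.array([.5543,-.0494]),red=np.array([.529,.1654]))")
open('h.py','w').write(s)
E
cat >> h.py <<'E'
def tool():
    o=manip.get_obs(); return np.array(o['position']),R.from_quat(o['ee_rot'])
def delta(p,xdeg):
    "rows units to bring TCP to p, pointing down, tool x axis at world angle xdeg"
    q,r=tool(); a=np.radians(xdeg); T=R.from_matrix(np.c_[[np.cos(a),np.sin(a),0],[np.sin(a),-np.cos(a),0],[0,0,-1]])
    return np.r_[r.inv().apply(np.array(p)-q)/.05, np.degrees((r.inv()*T).as_rotvec())/8].round(3)
E
python3 - <<'E'
from h import *
im,d=manip.camera('top'); m=measure(im)
G=(im[...,1].astype(int)>im[...,0]+40)&(im[...,1].astype(int)>im[...,2]+30)
for a,c,_ in cen(G): print('green',a,c,at_z('top',c,.062))
for s,z in ((0,.16),(0,.074)):
    b=np.radians(m['blue'][1]); p=PL['blue']+.044*np.array([np.cos(b),np.sin(b)])
    print(p,delta([*p,z],m['blue'][1]+180))
E
```

```text
blue axis [ 0.5543 -0.0494] n 51 bar deg -97.7 off -0.0002 ext -0.015 0.06 mark n 27 r 0.0735 deg -10.7
red axis [0.529  0.1654] n 81 bar deg 102.2 off 0.0006 ext -0.016 0.063 mark n 26 r 0.0736 deg -27.4
green 246 [399.53658537 111.85365854] [ 0.89335466 -0.46077708  0.062     ]
green 52 [449.19230769 111.        ] [ 0.8972212  -0.62932228  0.062     ]
green 720 [ 80.80277778 114.87222222] [0.89156728 0.60201883 0.062     ]
green 19 [434.73684211 103.05263158] [ 0.92491873 -0.5826392   0.062     ]
green 23 [423.39130435 103.43478261] [ 0.92330729 -0.54381887  0.062     ]
green 15 [430.         104.73333333] [ 0.91886023 -0.56590103  0.062     ]
green 27 [473.25925926 109.07407407] [ 0.90471822 -0.71314406  0.062     ]
green 95 [426.54736842 113.76842105] [ 0.88704225 -0.55124647  0.062     ]
green 12 [413.33333333 117.25      ] [ 0.87471721 -0.50561291  0.062     ]
green 36 [426.94444444 123.30555556] [ 0.85390005 -0.54960779  0.062     ]
green 39 [237.71794872 156.64102564] [0.7427788  0.07335031 0.062     ]
green 3753 [240.63282707 217.48334666] [0.54677246 0.06304299 0.062     ]
green 798 [347.68546366 202.55388471] [ 0.59234545 -0.27427463  0.062     ]
green 13 [349.38461538 205.92307692] [ 0.58163949 -0.27919576  0.062     ]
green 226 [278.13274336 215.24778761] [ 0.55334541 -0.05443741  0.062     ]
green 51 [208.15686275 217.80392157] [0.54605887 0.16504988 0.062     ]
green 37 [209.10810811 229.05405405] [0.51089208 0.1614427  0.062     ]
green 118 [244.52542373 242.6779661 ] [0.46856469 0.05065236 0.062     ]
green 153 [143.20261438 247.83006536] [0.45263982 0.36706326 0.062     ]
green 429 [282.16083916 364.22144522] [ 0.10921413 -0.06180062  0.062     ]
green 15 [226.06666667 369.93333333] [0.09266142 0.10495693 0.062     ]
[ 0.54841059 -0.09300407] [10.248 -8.17   1.706  0.     0.    -8.628]
[ 0.54841059 -0.09300407] [10.248 -8.17   3.426  0.     0.    -8.628]
```

```bash
python3 -m pendant '[[1,-0.8,0.17,0,0,-0.9,0],[2,-1.6,0.34,0,0,-1.8,0],[3,-2.4,0.5,0,0,-2.7,0],[4.1,-3.3,0.7,0,0,-3.6,0],[5.2,-4.1,0.9,0,0,-4.5,0],[6.2,-5,1.1,0,0,-5.4,0],[7.3,-5.8,1.3,0,0,-6.3,0],[8.3,-6.6,1.5,0,0,-7.2,0],[9.3,-7.4,1.7,0,0,-8,0],[10.25,-8.17,1.7,0,0,-8.63,0]]' 20
python3 - <<'E'
from h import *
im,d=manip.camera('top'); m=measure(im); q,r=tool(); print(q,r.as_matrix().round(3)[:,0])
b=np.radians(-97); p=PL['blue']+.044*np.array([np.cos(b),np.sin(b)])
print(delta([*p,.074],83))
cv2.imwrite('pics/c1.png',cv2.resize(im[150:260,190:350,::-1],None,fx=4,fy=4))
E
```

```text
clock: 2.35
position: [0.5271, -0.1202, 0.1622]
ee_rot: [0.752, 0.659, -0.0, 0.0]
ft_force: [0.8, -0.6, 0.4]
grip_width: 0.503
grasp_force: 0.0
blue axis [ 0.5543 -0.0494] n 48 bar deg -97.2 off -0.0001 ext -0.015 0.051 mark n 30 r 0.0746 deg -10.5
red axis [0.529  0.1654] n 93 bar deg 102.0 off 0.0003 ext -0.016 0.063 mark n 32 r 0.0745 deg -27.5
[ 0.531022   -0.11132309  0.16240625] [0.118 0.993 0.004]
[ 0.397  0.308  1.771  0.019 -0.031  0.026]
```

View pics/c1.png

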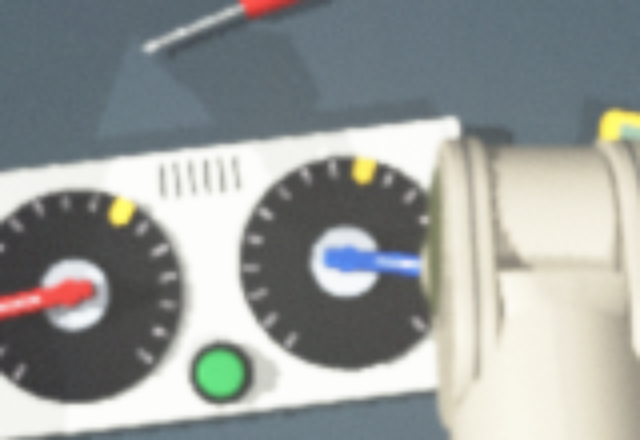

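The picture shows the hand just right of the blue dial, partly covering the tip (crop ~425,262), and still settling.

```bash
python3 - <<'E'
from h import *
for i in range(6): manip.camera('top'); q,r=tool(); print(q.round(4))
b=np.radians(-97); p=PL['blue']+.044*np.array([np.cos(b),np.sin(b)])
print(delta([*p,.074],83))
E
```

```text
[ 0.5293 -0.1142  0.1624]
[ 0.5277 -0.1177  0.1623]
[ 0.5268 -0.1203  0.1623]
[ 0.5262 -0.1218  0.1623]
[ 0.5259 -0.1226  0.1624]
[ 0.5258 -0.123   0.1624]
[ 6.570e-01  3.780e-01  1.768e+00 -1.000e-03  6.000e-03 -1.020e-01]
```

```bash
python3 -m pendant '[[0.66,0.38,0,0,0,-0.1,0],[0.66,0.38,0,0,0,-0.1,0],[0.66,0.38,0,0,0,-0.1,0],[0.66,0.38,0.3,0,0,-0.1,0],[0.66,0.38,0.7,0,0,-0.1,0],[0.66,0.38,1.1,0,0,-0.1,0],[0.66,0.38,1.5,0,0,-0.1,0],[0.66,0.38,1.77,0,0,-0.1,0],[0.66,0.38,1.77,0,0,-0.1,0],[0.66,0.38,1.77,0,0,-0.1,0]]'
python3 - <<'E'
from h import *
for i in range(3): im,d=manip.camera('scene'); 
q,r=tool(); print(q.round(4), r.as_matrix()[:,0],manip.get_obs()['ft_force'])
cv2.imwrite('pics/c2.png',cv2.resize(im[90:240,130:330,::-1],None,fx=4,fy=4))
E
```

```text
clock: 3.95
position: [0.55, -0.0914, 0.0745]
ee_rot: [0.748, 0.663, 0.0, 0.0]
ft_force: [0.8, -0.3, -0.0]
grip_width: 0.497
grasp_force: 0.0
[ 0.55   -0.0915  0.0747] [ 1.19777486e-01  9.92800715e-01 -3.05930584e-04] [0.71687552 0.35779758 0.41748262]
```

View pics/c2.png

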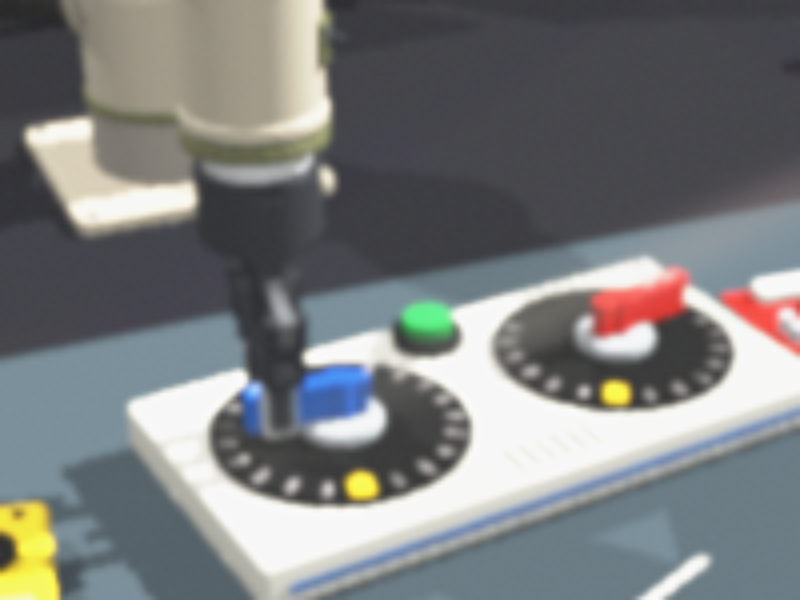

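The fingers straddle the blue bar (crop ~270,400). The blue mark is at (362,486) and the red mark at (617,393).

```bash
cat >> h.py <<'E'
def arc(ax,steps):
    "tool shifts for turning about ax by each angle in steps (deg, ccw)"
    q,r=tool(); v=np.r_[q[:2]-ax,0]
    for s in steps:
        w=R.from_euler('z',s,degrees=True).apply(v)-v; print(s,(r.inv().apply(w)/.05).round(2)[:2],'az',round(-s/8,2))
E
python3 -c "
from h import *
arc(PL['blue'],[6,12,18,24,30,36,42])"
```

```text
6 [0.01 0.09] az -0.75
12 [0.02 0.18] az -1.5
18 [0.05 0.26] az -2.25
24 [0.08 0.34] az -3.0
30 [0.12 0.42] az -3.75
36 [0.17 0.49] az -4.5
42 [0.23 0.56] az -5.25
```

```bash
python3 -m pendant '[[0,0,0,0,0,0,-1],[0,0,0,0,0,0,-1],[0,0,0,0,0,0,-1],[0,0,0,0,0,0,-1],[0.01,0.09,0,0,0,-0.75,-1],[0.02,0.18,0,0,0,-1.5,-1],[0.05,0.26,0,0,0,-2.25,-1],[0.08,0.34,0,0,0,-3,-1],[0.12,0.42,0,0,0,-3.75,-1],[0.17,0.49,0,0,0,-4.5,-1]]' 25
python3 - <<'E'
from h import *
for i in range(4): im,d=manip.camera('top'); 
q,r=tool(); x=r.as_matrix()[:,0]; v=q[:2]-PL['blue']
print(q.round(4), 'x',np.degrees(np.arctan2(x[1],x[0])),'pos',np.degrees(np.arctan2(v[1],v[0])),np.linalg.norm(v),manip.get_obs()['ft_force'].round(1))
measure(im)
arc(PL['blue'],[6,12,18,24,30,36,42,48,50])
E
```

```text
clock: 5.35
position: [0.577, -0.0868, 0.0746]
ee_rot: [0.506, 0.863, 0.001, 0.002]
ft_force: [12.6, -3.6, -4.3]
grip_width: 0.154
grasp_force: 29.9
[ 0.5771 -0.0867  0.0745] x 119.0712165326221 pos -58.553678769988956 0.04375313800014117 [13.2 -2.6 -4.8]
blue axis [ 0.5543 -0.0494] n 35 bar deg 117.8 off -0.0004 ext -0.012 0.015 mark n 0 r 0 deg 0
red axis [0.529  0.1654] n 90 bar deg 102.4 off 0.0003 ext -0.016 0.063 mark n 32 r 0.0751 deg -27.4
6 [0.01 0.09] az -0.75
12 [0.03 0.18] az -1.5
18 [0.05 0.27] az -2.25
24 [0.09 0.35] az -3.0
30 [0.14 0.43] az -3.75
36 [0.19 0.51] az -4.5
42 [0.25 0.58] az -5.25
48 [0.32 0.64] az -6.0
50 [0.34 0.66] az -6.25
```

```bash
python3 -m pendant '[[0.01,0.09,0,0,0,-0.75,-1],[0.03,0.18,0,0,0,-1.5,-1],[0.05,0.27,0,0,0,-2.25,-1],[0.09,0.35,0,0,0,-3,-1],[0.14,0.43,0,0,0,-3.75,-1],[0.19,0.51,0,0,0,-4.5,-1],[0.25,0.58,0,0,0,-5.25,-1],[0.32,0.64,0,0,0,-6,-1],[0.34,0.66,0,0,0,-6.2,-1],[0.34,0.66,0,0,0,-6.2,-1]]'
python3 - <<'E'
from h import *
for i in range(3): im,d=manip.camera('top'); 
q,r=tool(); x=r.as_matrix()[:,0]; v=q[:2]-PL['blue']
print(q.round(4), 'x',np.degrees(np.arctan2(x[1],x[0])),'pos',np.degrees(np.arctan2(v[1],v[0])),np.linalg.norm(v),manip.get_obs()['ft_force'].round(1))
E
```

```text
clock: 6.8
position: [0.5997, -0.0561, 0.0748]
ee_rot: [0.099, 0.995, 0.0, 0.005]
ft_force: [25.1, -2.8, -12.1]
grip_width: 0.154
grasp_force: 24.5
[ 0.5997 -0.0561  0.0748] x 168.66606054399165 pos -8.371194488975066 0.045878392373021215 [ 25.1  -2.6 -13.1]
```

```bash
python3 -m pendant '[[0,0,0,0,0,0,0],[0,0,0,0,0,0,0],[0,0,0,0,0,0,0],[0,0,0,0,0,0,0],[0,0,-0.4,0,0,0,0],[0,0,-0.9,0,0,0,0],[0,0,-1.4,0,0,0,0],[0,0,-1.7,0,0,0,0],[-0.5,0,-1.7,0,0,0,0],[-1,0,-1.7,0,0,0,0]]'
python3 - <<'E'
from h import *
im,d=manip.camera('scene'); pts('scene',['blue_tip','blue_mark','blue_axis'])
cv2.imwrite('pics/c3.png',cv2.resize(im[90:240,130:330,::-1],None,fx=4,fy=4))
for i in range(4): im,d=manip.camera('top')
m=measure(im); q,r=tool(); print(q,manip.get_obs()['clock'])
b=np.radians(102); p=PL['red']+.044*np.array([np.cos(b),np.sin(b)])
print(delta([*p,.16],102),delta([*p,.0745],102))
E
```

```text
clock: 8.2
position: [0.6451, -0.0652, 0.1599]
ee_rot: [0.098, 0.995, -0.0, 0.0]
ft_force: [-0.3, -0.1, -0.2]
grip_width: 0.5
grasp_force: 0.0
scene blue_tip 0.67 [222.  197.3] [ 0.6201 -0.0508  0.08  ]
scene blue_mark 0.69 [218.5 193.1] [ 0.5532 -0.0343  0.05  ]
scene blue_mark 0.45 [215.8 209.4] [ 0.6208 -0.0681  0.05  ]
scene blue_axis 0.63 [216.9 185. ] [ 0.5607 -0.0408  0.08  ]
blue axis [ 0.5543 -0.0494] n 46 bar deg -7.4 off 0.0014 ext -0.015 0.057 mark n 2 r 0.0732 deg -4.8
red axis [0.529  0.1654] n 93 bar deg 102.4 off 0.0004 ext -0.016 0.063 mark n 31 r 0.0752 deg -27.6
[ 0.64399304 -0.06464686  0.15917831] 8.6
[ 3.502e+00  4.872e+00 -1.800e-02 -2.000e-03  2.000e-03  8.342e+00] [ 3.502e+00  4.872e+00  1.692e+00 -2.000e-03  2.000e-03  8.342e+00]
```

View pics/c3.png

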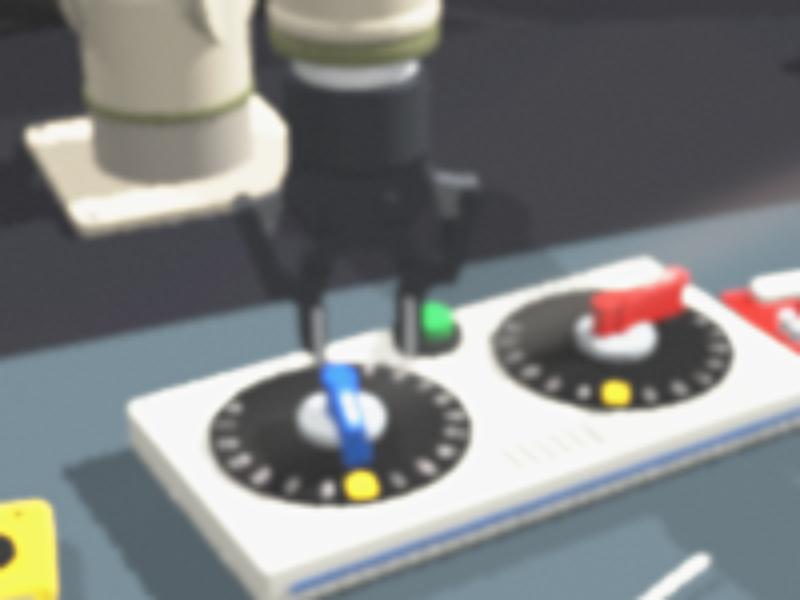

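The blue bar now points at its mark (crop 355,460 against 362,486). Next I move over the red dial and measure both again.

```bash
python3 -m pendant '[[0.5,0.7,0,0,0,1.2,0],[1,1.4,0,0,0,2.4,0],[1.5,2.1,0,0,0,3.6,0],[2,2.8,0,0,0,4.8,0],[2.5,3.5,0,0,0,6,0],[3,4.2,0,0,0,7.2,0],[3.5,4.87,0,0,0,8.34,0],[3.5,4.87,0,0,0,8.34,0],[3.5,4.87,0,0,0,8.34,0],[3.5,4.87,0,0,0,8.34,0]]'
python3 - <<'E'
from h import *
for i in range(3): im,d=manip.camera('top')
m=measure(im); q,r=tool(); print(q,manip.get_obs()['clock'],manip.get_obs()['joint_pos'].round(2))
pts('top',['blue_tip','blue_mark'])
b=np.radians(102.2); p=PL['red']+.044*np.array([np.cos(b),np.sin(b)])
print(delta([*p,.0745],102.2))
E
```

```text
clock: 9.85
position: [0.521, 0.2068, 0.1588]
ee_rot: [0.63, 0.777, -0.0, 0.0]
ft_force: [0.9, -0.5, 0.4]
grip_width: 0.504
grasp_force: 0.0
blue axis [ 0.5543 -0.0494] n 64 bar deg -9.5 off 0.0021 ext -0.014 0.059 mark n 25 r 0.0766 deg -10.6
red axis [0.529  0.1654] n 67 bar deg 99.6 off 0.0007 ext -0.016 0.036 mark n 32 r 0.0745 deg -27.5
[0.52084862 0.2073591  0.15880762] 10.0 [ 0.21  0.37 -0.81  1.71  0.28  1.19 -0.46]
top blue_tip 0.81 [279.9 193.7] [ 0.6189 -0.0598  0.08  ]
top blue_mark 0.5 [279.9 197.2] [ 0.612  -0.0614  0.05  ]
[ 1.800e-02 -1.700e-02  1.687e+00 -1.000e-03  1.000e-03 -3.000e-02]
```

```bash
python3 -m pendant '[[0,0,0.3,0,0,0,0],[0,0,0.7,0,0,0,0],[0,0,1.1,0,0,0,0],[0,0,1.5,0,0,0,0],[0,0,1.69,0,0,0,0],[0,0,1.69,0,0,0,0],[0,0,1.69,0,0,0,-1],[0,0,1.69,0,0,0,-1],[0,0,1.69,0,0,0,-1],[0,0,1.69,0,0,0,-1]]' 25
python3 - <<'E'
from h import *
for i in range(2): im,d=manip.camera('top')
o=manip.get_obs(); print(o['position'],o['ft_force'],o['grip_width'],o['grasp_force'])
arc(PL['red'],[-7,-14,-21,-28,-35,-42,-49,-56,-63,-65])
E
```

```text
clock: 11.35
position: [0.5214, 0.2086, 0.0752]
ee_rot: [0.629, 0.777, 0.001, 0.001]
ft_force: [4.8, 1.7, 3.2]
grip_width: 0.159
grasp_force: 25.0
[0.52138799 0.20863407 0.07519817] [4.69179682 1.6820964  3.45322266] 0.1578349309470568 25.176188349723816
-7 [-0.01  0.11] az 0.88
-14 [-0.03  0.21] az 1.75
-21 [-0.07  0.31] az 2.62
-28 [-0.12  0.41] az 3.5
-35 [-0.18  0.5 ] az 4.38
-42 [-0.25  0.58] az 5.25
-49 [-0.33  0.65] az 6.12
-56 [-0.41  0.71] az 7.0
-63 [-0.51  0.76] az 7.88
-65 [-0.53  0.78] az 8.12
```

```bash
python3 -m pendant '[[-0.01,0.11,0,0,0,0.88,-1],[-0.03,0.21,0,0,0,1.75,-1],[-0.07,0.31,0,0,0,2.62,-1],[-0.12,0.41,0,0,0,3.5,-1],[-0.18,0.5,0,0,0,4.38,-1],[-0.25,0.58,0,0,0,5.25,-1],[-0.33,0.65,0,0,0,6.12,-1],[-0.41,0.71,0,0,0,7,-1],[-0.51,0.76,0,0,0,7.88,-1],[-0.53,0.78,0,0,0,8.12,-1]]'
python3 - <<'E'
from h import *
for i in range(4): im,d=manip.camera('top')
q,r=tool(); x=r.as_matrix()[:,0]; v=q[:2]-PL['red']; o=manip.get_obs()
print(q.round(4), 'x',np.degrees(np.arctan2(x[1],x[0])),'pos',np.degrees(np.arctan2(v[1],v[0])),np.linalg.norm(v),o['ft_force'].round(1),o['joint_pos'].round(2))
arc(PL['red'],[-7,-14,-21,-28,-35,-42,-49,-56,-60,-63,-65])
E
```

```text
clock: 12.7
position: [0.5646, 0.1928, 0.0753]
ee_rot: [0.948, 0.317, 0.001, -0.001]
ft_force: [2.4, 7.1, 3.4]
grip_width: 0.158
grasp_force: 24.7
[0.5646 0.1927 0.0753] x 37.079360907972244 pos 37.50409921629697 0.044824842801094174 [4.7 7.8 3.1] [ 0.02  0.47 -0.52  1.7   0.27  1.04 -1.52]
-7 [-0.01  0.11] az 0.88
-14 [-0.03  0.22] az 1.75
-21 [-0.06  0.32] az 2.62
-28 [-0.1   0.42] az 3.5
-35 [-0.16  0.52] az 4.38
-42 [-0.23  0.6 ] az 5.25
-49 [-0.3   0.68] az 6.12
-56 [-0.39  0.75] az 7.0
-60 [-0.44  0.78] az 7.5
-63 [-0.48  0.8 ] az 7.88
-65 [-0.51  0.82] az 8.12
```

Joint 7 would run close to its limit if I kept going. So I release, turn the hand half round the other way and grip again.

```bash
python3 -m pendant '[[0,0,0,0,0,0,0],[0,0,0,0,0,0,0],[0,0,0,0,0,0,0],[0,0,-0.4,0,0,0,0],[0,0,-0.9,0,0,0,0],[0,0,-1.2,0,0,0,0],[0,0,-1.2,0,0,-1.3,0],[0,0,-1.2,0,0,-2.6,0],[0,0,-1.2,0,0,-3.9,0],[0,0,-1.2,0,0,-5.2,0]]'
python3 -m pendant '[[0,0,0,0,0,-1.3,0],[0,0,0,0,0,-2.6,0],[0,0,0,0,0,-3.9,0],[0,0,0,0,0,-5.2,0],[0,0,0,0,0,-6.5,0],[0,0,0,0,0,-7.8,0],[0,0,0,0,0,-9.1,0],[0,0,0,0,0,-10.4,0],[0,0,0,0,0,-11.7,0],[0,0,0,0,0,-13,0]]'
python3 - <<'E'
from h import *
im,d=manip.camera('scene'); cv2.imwrite('pics/c4.png',cv2.resize(im[90:240,130:330,::-1],None,fx=4,fy=4))
for i in range(4): im,d=manip.camera('top')
m=measure(im); o=manip.get_obs(); print(o['joint_pos'].round(2),o['position'])
for a in (36,37,38):
  b=np.radians(a); p=PL['red']+.044*np.array([np.cos(b),np.sin(b)]); print(a,delta([*p,.0745],a+180))
E
```

```text
clock: 14.15
position: [0.5642, 0.1904, 0.1351]
ee_rot: [0.772, 0.636, 0.0, 0.0]
ft_force: [-0.6, 0.1, 0.1]
grip_width: 0.499
grasp_force: 0.0
clock: 15.4
position: [0.5643, 0.1902, 0.135]
ee_rot: [-0.026, 1.0, -0.0, 0.0]
ft_force: [0.8, 0.7, 0.2]
grip_width: 0.505
grasp_force: 0.0
blue axis [ 0.5543 -0.0494] n 43 bar deg -8.5 off 0.0013 ext -0.014 0.057 mark n 24 r 0.0764 deg -10.8h.py:30: RuntimeWarning: Mean of empty slice.
  u,s,vt=np.linalg.svd(P-P.mean(0)); d=vt[0]*np.sign(vt[0]@(P.mean(0)-ax))
  ret = um.true_divide(
h.py:34: RuntimeWarning: Mean of empty slice.
  print(col,'axis',np.round(ax,4),'n',len(P),'bar deg',round(a(d),1),'off',np.round(np.cross(d,P.mean(0)-ax),4),'ext',t.min().round(3),t.max().round(3),'mark n',len(Y),'r',np.linalg.norm(Y.mean(0)-ax).round(4) if len(Y) else 0,'deg',np.round(out[col][3],1) if len(Y) else 0)
Traceback (most recent call last):
  File "h.py", line 34, in measure
    print(col,'axis',np.round(ax,4),'n',len(P),'bar deg',round(a(d),1),'off',np.round(np.cross(d,P.mean(0)-ax),4),'ext',t.min().round(3),t.max().round(3),'mark n',len(Y),'r',np.linalg.norm(Y.mean(0)-ax).round(4) if len(Y) else 0,'deg',np.round(out[col][3],1) if len(Y) else 0)
                                                                                                                        ~~~~~^^
ValueError: zero-size array to reduction operation minimum which has no identity
```

View pics/c4.png

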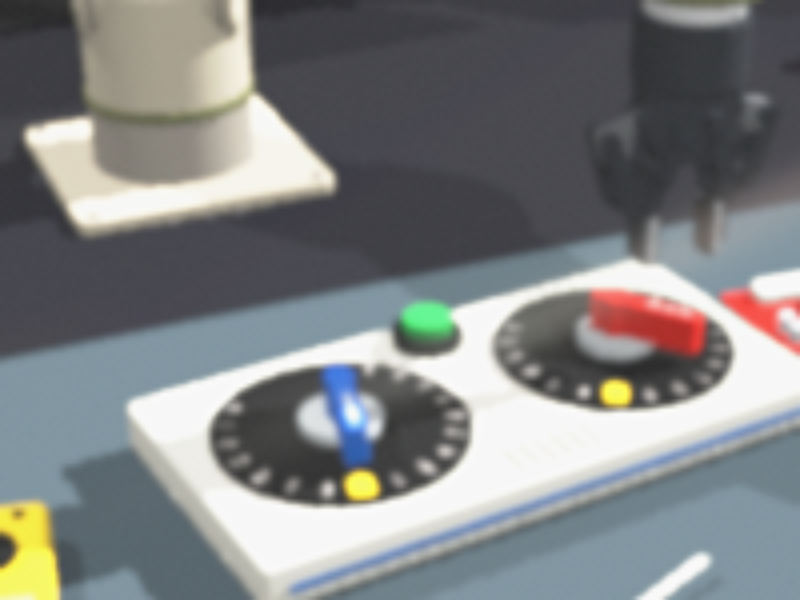

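The red bar has turned partway (tip at crop ~690,335), with the hand above it. The blue bar still sits at its mark. Next I compute the remaining turn and the way down.

```bash
python3 - <<'E'
from h import *
o=manip.get_obs(); print(o['joint_pos'].round(2),o['position'],o['clock'])
b=np.radians(37); p=PL['red']+.044*np.array([np.cos(b),np.sin(b)]); print(delta([*p,.0745],37+180))
E
```

```text
[ 0.36  0.55 -1.    1.64  0.49  1.22  0.87] [0.56420431 0.19033987 0.13468367] 15.65
[ 0.000e+00  3.100e-02  1.204e+00 -2.000e-03  1.000e-03 -4.325e+00]
```

```bash
python3 -m pendant '[[0,0.03,0,0,0,-1.3,0],[0,0.03,0,0,0,-2.6,0],[0,0.03,0,0,0,-3.9,0],[0,0.03,0,0,0,-4.32,0],[0,0.03,0.3,0,0,-4.32,0],[0,0.03,0.7,0,0,-4.32,0],[0,0.03,1.1,0,0,-4.32,0],[0,0.03,1.2,0,0,-4.32,0],[0,0.03,1.2,0,0,-4.32,-1],[0,0.03,1.2,0,0,-4.32,-1]]' 25
python3 -m pendant '[[0,0,0,0,0,0,-1],[0,0,0,0,0,0,-1],[0,0,0,0,0,0,-1],[0,0,0,0,0,0,-1],[0,0,0,0,0,0,-1],[0,0,0,0,0,0,-1],[0,0,0,0,0,0,-1],[0,0,0,0,0,0,-1],[0,0,0,0,0,0,-1],[0,0,0,0,0,0,-1]]'
python3 - <<'E'
from h import *
q,r=tool(); x=r.as_matrix()[:,0]; v=q[:2]-PL['red']; o=manip.get_obs()
print(q.round(4), 'x',np.degrees(np.arctan2(x[1],x[0])),'pos',np.degrees(np.arctan2(v[1],v[0])),np.linalg.norm(v),o['ft_force'].round(1),o['joint_pos'].round(2))
arc(PL['red'],[-7,-14,-21,-28,-35,-42,-49,-56,-61,-63,-65])
E
```

```text
clock: 16.9
position: [0.5642, 0.1924, 0.075]
ee_rot: [-0.319, 0.948, 0.0, 0.0]
ft_force: [0.5, 0.8, -2.2]
grip_width: 0.155
grasp_force: 28.2
clock: 18.15
position: [0.5642, 0.1923, 0.0748]
ee_rot: [-0.319, 0.948, 0.0, 0.0]
ft_force: [-1.6, 3.3, 5.6]
grip_width: 0.155
grasp_force: 29.3
[0.5642 0.1923 0.0748] x -142.7905085401742 pos 37.41469407845062 0.044342481302165594 [-1.6  3.3  5.6] [ 0.39  0.68 -1.06  1.68  0.64  1.17  1.38]
-7 [ 0.01 -0.11] az 0.88
-14 [ 0.03 -0.21] az 1.75
-21 [ 0.06 -0.32] az 2.62
-28 [ 0.1  -0.42] az 3.5
-35 [ 0.16 -0.51] az 4.38
-42 [ 0.23 -0.59] az 5.25
-49 [ 0.3  -0.67] az 6.12
-56 [ 0.39 -0.74] az 7.0
-61 [ 0.45 -0.78] az 7.62
-63 [ 0.48 -0.79] az 7.88
-65 [ 0.51 -0.81] az 8.12
```

```bash
python3 -m pendant '[[0.01,-0.11,0,0,0,0.88,-1],[0.03,-0.21,0,0,0,1.75,-1],[0.06,-0.32,0,0,0,2.62,-1],[0.1,-0.42,0,0,0,3.5,-1],[0.16,-0.51,0,0,0,4.38,-1],[0.23,-0.59,0,0,0,5.25,-1],[0.3,-0.67,0,0,0,6.12,-1],[0.39,-0.74,0,0,0,7,-1],[0.48,-0.79,0,0,0,7.88,-1],[0.51,-0.81,0,0,0,8.12,-1]]'
python3 - <<'E'
from h import *
for i in range(5): im,d=manip.camera('top')
q,r=tool(); x=r.as_matrix()[:,0]; v=q[:2]-PL['red']; o=manip.get_obs()
print(q.round(4), 'x',np.degrees(np.arctan2(x[1],x[0])),'pos',np.degrees(np.arctan2(v[1],v[0])),np.linalg.norm(v),o['ft_force'].round(1),o['joint_pos'].round(2))
E
```

```text
clock: 19.4
position: [0.5676, 0.1473, 0.0749]
ee_rot: [0.24, 0.971, 0.002, -0.0]
ft_force: [-2.3, 13.1, 2.3]
grip_width: 0.155
grasp_force: 29.2
[0.5676 0.1473 0.0748] x 152.35943995572202 pos -25.10537737399081 0.04260488586538915 [-2.6 10.5  1.9] [ 0.34  0.55 -0.85  1.71  0.46  1.09  0.43]
```

```bash
python3 -m pendant '[[0,0,0,0,0,0,0],[0,0,0,0,0,0,0],[0,0,0,0,0,0,0],[0,0,-0.4,0,0,0,0],[0,0,-0.9,0,0,0,0],[0,0,-1.4,0,0,0,0],[0,0,-1.7,0,0,0,0],[0.7,1,-1.7,0,0,0,0],[1.2,1.8,-1.7,0,0,0,-1],[1.2,2.4,-1.7,0,0,0,-1]]'
python3 - <<'E'
from h import *
im,d=manip.camera('scene'); cv2.imwrite('pics/c5.png',cv2.resize(im[90:240,130:330,::-1],None,fx=4,fy=4))
for i in range(4): im,d=manip.camera('top')
q,r=tool(); x=r.as_matrix()[:,0]; print(q,np.degrees(np.arctan2(x[1],x[0])),manip.get_obs()['joint_pos'].round(2))
print(delta([.4677,.05,.1],152.4))
try: measure(im)
except Exception as e: print(e)
cv2.imwrite('pics/c6.png',cv2.resize(im[160:260,180:330,::-1],None,fx=5,fy=5))
E
```

```text
clock: 20.9
position: [0.5696, 0.2816, 0.1604]
ee_rot: [0.238, 0.971, 0.0, -0.0]
ft_force: [-0.3, -0.8, -0.3]
grip_width: 0.083
grasp_force: 0.0
[0.57102992 0.27762001 0.15942044] 152.2119654505985 [ 0.12  0.57 -0.89  1.5   0.45  1.29  0.26]
[-0.294 -4.99   1.192 -0.005  0.    -0.024]
blue axis [ 0.5543 -0.0494] n 41 bar deg -8.1 off 0.0015 ext -0.014 0.057 mark n 25 r 0.0766 deg -10.6
red axis [0.529  0.1654] n 79 bar deg -32.8 off -0.0004 ext -0.014 0.06 mark n 33 r 0.0748 deg -27.5
```

View pics/c5.png

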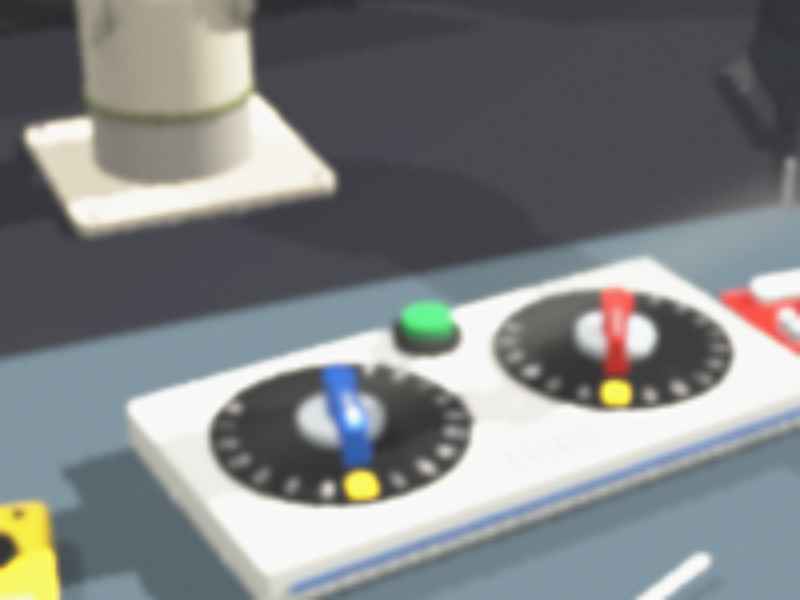

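The scene view shows both bars in line with their marks (blue tip ~(357,460), red tip ~(617,370)). The hand went to the left, high above everything. The red angle read -32.8° against the mark's -27.5°, so I'll check it from above.

View pics/c6.png

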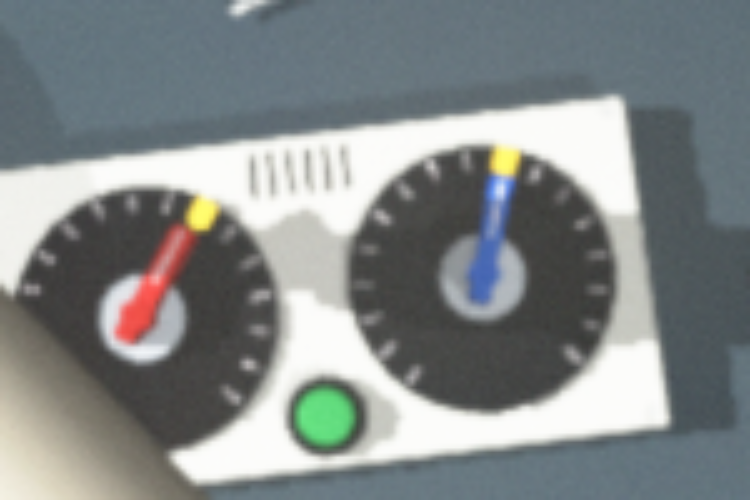

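```bash
python3 - <<'E'
from h import *
for i in range(3):
    im,d=manip.camera('top'); m=measure(im)
pts('top',['red_tip','red_mark','red_axis','blue_tip','blue_mark','blue_axis'])
c=CAL['top']
H=(np.array(cv2.cvtColor(im,cv2.COLOR_RGB2HSV)).astype(int))
for col,k in(('red',((H[...,0]<8)|(H[...,0]>172))&(H[...,1]>140)),('blue',(H[...,0]>95)&(H[...,0]<125)&(H[...,1]>140))):
    P=np.array([at_z('top',(x,y),.083)[:2] for y,x in np.argwhere(k)]); P=P[np.linalg.norm(P-PL[col],axis=1)<.08]
    a=np.radians(m[col][1]);t=(P-PL[col])@[np.cos(a),np.sin(a)]
    e=P[t>.045].mean(0)-PL[col]; print(col,'tip angle',np.degrees(np.arctan2(e[1],e[0])),np.linalg.norm(e))
E
```

```text
blue axis [ 0.5543 -0.0494] n 42 bar deg -8.3 off 0.0016 ext -0.015 0.057 mark n 26 r 0.0763 deg -10.6
red axis [0.529  0.1654] n 79 bar deg -32.9 off -0.0004 ext -0.014 0.06 mark n 32 r 0.0745 deg -27.5
blue axis [ 0.5543 -0.0494] n 43 bar deg -7.8 off 0.0017 ext -0.014 0.057 mark n 25 r 0.0766 deg -10.6
red axis [0.529  0.1654] n 82 bar deg -32.5 off -0.0004 ext -0.015 0.06 mark n 32 r 0.0745 deg -27.5
blue axis [ 0.5543 -0.0494] n 40 bar deg -8.1 off 0.0013 ext -0.014 0.057 mark n 26 r 0.0763 deg -10.6
red axis [0.529  0.1654] n 81 bar deg -32.4 off -0.0004 ext -0.015 0.06 mark n 32 r 0.0745 deg -27.5
top red_tip 0.53 [215.1 204.5] [0.5859 0.1415 0.08  ]
top red_mark 0.57 [217.1 204. ] [0.591 0.139 0.05 ]
top red_axis 0.57 [206.8 223.4] [0.5274 0.1662 0.08  ]
top blue_tip 0.78 [281.1 194.9] [ 0.6151 -0.0635  0.08  ]
top blue_mark 0.55 [279.9 195. ] [ 0.6191 -0.0614  0.05  ]
top blue_axis 0.69 [272.8 213.2] [ 0.5582 -0.0372  0.08  ]
top blue_axis 0.41 [217.5 207.6] [0.5762 0.1339 0.08  ]
red tip angle -33.03966270856889 0.0529080444344803
blue tip angle -5.954469377842916 0.052867825220406936
```

From above, both bars point at their marks (red tip ~(187,235) toward (203,214), blue tip ~(501,182) toward (505,160)). Even the worst-case estimate leaves the tips within about 6 mm. Next is the button.

```bash
python3 -m pendant '[[0,-0.7,0,0,0,0,-1],[-0.1,-1.4,0,0,0,0,-1],[-0.1,-2.1,0,0,0,0,-1],[-0.2,-2.8,0,0,0,0,-1],[-0.2,-3.5,0,0,0,0,-1],[-0.3,-4.2,0,0,0,0,-1],[-0.29,-4.99,0,0,0,0,-1],[-0.29,-4.99,0.3,0,0,0,-1],[-0.29,-4.99,0.7,0,0,0,-1],[-0.29,-4.99,1.2,0,0,0,-1]]'
python3 - <<'E'
from h import *
for i in range(4): im,d=manip.camera('scene')
cv2.imwrite('pics/c7.png',cv2.resize(im[90:240,130:330,::-1],None,fx=4,fy=4))
q,r=tool(); print(q,manip.get_obs()['ft_force'].round(1),manip.get_obs()['grip_width'],manip.tip_reach,delta([.4677,.05,.062+manip.tip_reach],152.4))
E
```

```text
clock: 22.85
position: [0.4681, 0.0515, 0.0989]
ee_rot: [0.24, 0.971, 0.0, 0.001]
ft_force: [-0.7, -0.5, -0.6]
grip_width: -0.002
grasp_force: 0.0
[0.46763658 0.05171974 0.09959128] [0.8 1.1 0.2] -0.00037424375826076154 0.014 [-0.018 -0.03   0.472  0.003 -0.006 -0.011]
```

View pics/c7.png

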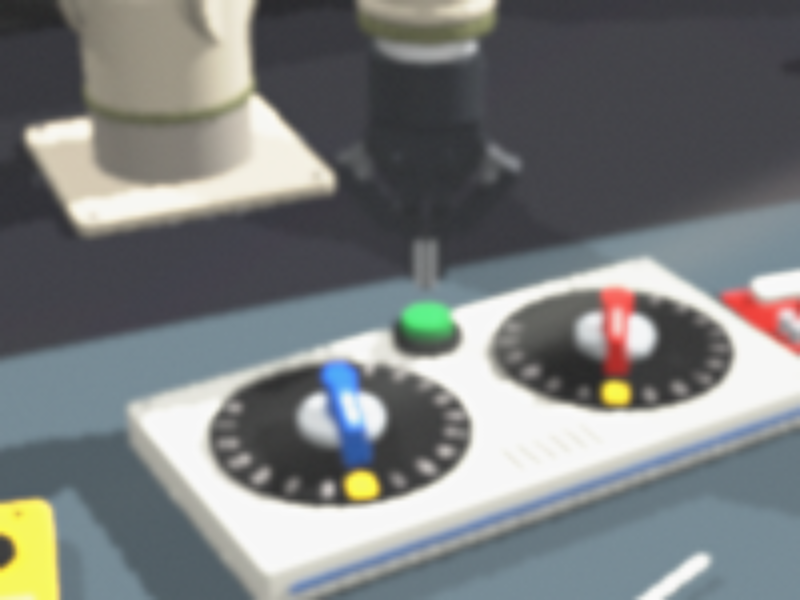

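The shut fingers stand centred over the green button (crop ~427,280 above 427,322). Now I press.

```bash
python3 -m pendant '[[0,0,0.2,0,0,0,-1],[0,0,0.4,0,0,0,-1],[0,0,0.47,0,0,0,-1],[0,0,0.5,0,0,0,-1],[0,0,0.54,0,0,0,-1],[0,0,0.58,0,0,0,-1],[0,0,0.61,0,0,0,-1],[0,0,0.61,0,0,0,-1],[0,0,0.61,0,0,0,-1],[0,0,0.61,0,0,0,-1]]'
```

```text
clock: 24.3
position: [0.4678, 0.0509, 0.0698]
ee_rot: [0.24, 0.971, -0.0, 0.0]
ft_force: [-7.1, -1.6, 19.0]
grip_width: 0.0
grasp_force: 9.1
```

The button is on its stop: 19 N, with the fingertips at 55.8 mm. Now I let go and retract.

```bash
python3 -m pendant '[[0,0,-0.1,0,0,0,-1],[0,0,-0.3,0,0,0,-1],[0,0,-0.6,0,0,0,-1],[0,0,-1,0,0,0,-1],[0,0,-1.5,0,0,0,-1],[0,0,-2,0,0,0,-1],[0,0,-2.3,0,0,0,-1],[0,0,-2.3,0,0,0,-1],[0,0,-2.3,0,0,0,-1],[0,0,-2.3,0,0,0,-1]]'
python3 - <<'E'
from h import *
im,d=manip.camera('scene'); cv2.imwrite('pics/c8.png',cv2.resize(im[90:240,130:330,::-1],None,fx=4,fy=4))
E
```

```text
clock: 25.55
position: [0.4672, 0.0508, 0.1831]
ee_rot: [0.24, 0.971, -0.0, -0.001]
ft_force: [-0.3, 0.1, -1.4]
grip_width: 0.001
grasp_force: 0.0
```

View pics/c8.png

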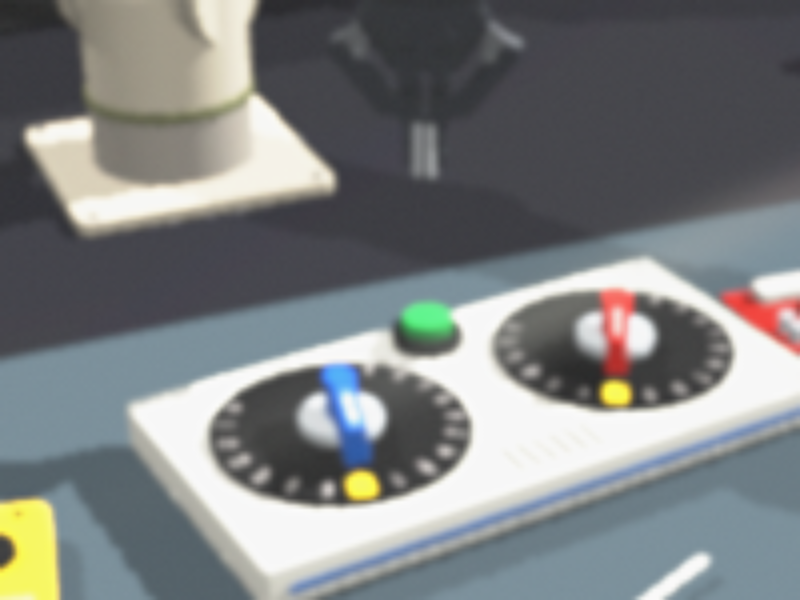

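The button is up again (427,320), both bars point at their marks, and the hand is clear of everything.

```bash
python3 -c "
from workcell import manip; print(manip.hand_in())"
```

```text
the job is handed in; nothing more can be done
None
```

I turned the blue dial to its mark, then the red one, and pressed the green button fully down and released it. The job is handed in, but no verdict came back; by my camera estimates both pointer tips are within about 6 mm of their marks (limit 10 mm).

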